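# Set the grinder's stop bracket to its index mark and clamp it

### The arm

A 7-joint arm with a two-finger parallel gripper is mounted at the origin on the work surface. World frame = base frame: x ahead of the robot, y to its left, z up, the work surface at z = 0. Lengths are in m, angles in rad, forces in N, time in s.
With the tool pointing down it reaches from about 0.425 to 0.875 m from the base axis. Payload 4.7 kg.
Tool frame: the origin (TCP) lies on the centre line of the jaws, within the pads' length; the fingertips stand ctrl.tcp_to_tips ahead of it and the grasp point (between the pads) lies 2 mm behind it (ctrl.tcp_to_tips is the distance from the TCP to the fingertips, in m); z points along the fingers, y is the line along which they close (so a half turn about z gives the same grasp; the last joint's range is limited). The gripper opens to 87 mm and grips with 3 to 60 N. Pads are 19 mm wide; open, the fingers measure 117 mm over their backs; the gripper's body (75 mm by 190 mm) begins 51 mm behind the grasp point.
Start: joints at [1.339, 0.321, -0.07, 1.45, 0.023, 1.371, -0.057], TCP at [0.158, -0.63, 0.24] pointing down, gripper open.
Joint ranges: [-2.86, 2.86], [-0.3, 2.09], [-1.38, 1.24], [0.06, 2.45], [-1.56, 4.7], [0.09, 2.05], [-2.69, 2.69]. Speed limits (rad/s): [2.57, 2.57, 3.14, 3.14, 3.14, 3.14, 3.14].

### API

Orientations are given as a rotation vector (axis times angle).
In Python, from bench import ctrl, optics, close_job gives the robot as it stands.
- The arm moves only by the shell command python3 -m inch 'ROWS' [OPENING] [FORCE]. ROWS is JSON, a list of rows, each a list of 2 entries, a list of its own where there are three numbers: the shift along the tool's x, y, z in mm, then the turn, a rotation vector about the tool's x, y, z in degrees. In form: [[[x, y, z], [ax, ay, az]], ...]. A call has exactly 10 rows; each row shifts and turns the commanded pose from where the row before left it, along the tool's axes as they then stand; what a row does not reach is not made up. A row lasts 1/10 s, in which the tool goes at most 50 mm and 8.59 degrees, less where a joint would pass 70% of its speed; a pose out of reach is approached as far as the arm can. A call is refused whole if a number of a shift passes 50 or a number of a turn 8.59, either way. A call with a gripper value outside its range is refused whole. OPENING is the closure, from 0 (fully open) to 1 (shut), set as the call begins (- or left out, the last holds). The fingers move at their own pace and stop on an object; FORCE is the grip in N (left out, the last holds). Time passes only in rows, so rows that do not move let the fingers close, or fill a call up. It gives the time, the measured TCP pose, the force and the opening at its end, in the units of the state.
- ctrl.get_state(): the state, without advancing time (a new reading comes with each control period).
- optics.get_image(name): name is "scene" or "top"; returns a dict with "image" (420x560x3 uint8, red, green, blue), "fx", "fy", "cx", "cy" (pixels), "R" (3x3) and "t" (3): a world point X has camera coordinates R X + t. Camera axes: x right, y down, z forward; pixel columns grow to the right and rows downward; lengths in m; the calibration is good to about 2 mm. A picture is of the moment at which its call begins. There is no depth.
- close_job(): hands the job in, once; it reports no verdict.
The state is a dict: "time": time; "joint_positions": joint angles; "qd": joint speeds; "joint_torque": joint torques, N m; "position": TCP position; "tool_rot": TCP orientation; "ft_force": force on the tool from outside, world axes, zero at the start; "torque": the same for the moment, N m; "grip_width": opening from 0.0 (shut) to 1.0 (fully open).
Only numpy, scipy, OpenCV 4.12 (cv2) and the standard library are available. Lean on these libraries where they do the work, as an engineer would, in place of code of your own. Each camera call takes 0.05 s, during which the arm holds its last target. There are 200 camera calls.

### The job

Slide the dark grey stop bracket along its slots until the point of its tongue lines up exactly with the point of the pointed index mark (not the round-nosed one), while both clamping levers are still loose. Then turn both bright metal levers clockwise as far as they go so the bracket is clamped there, still on the mark, and leave everything else on the bench where it is.

Things in the scene. Friction and masses are not known exactly. Their poses are not given: they have to be found in the camera images.
- fixture: white cast fixture plate, 178 (x) x 300 (y) x 20 mm, fixed to the bench. Origin on its underside, midway between the two lever axes; it spans x -62 to +116 and y -150 to +150 mm of its own frame. Its y axis is the direction in which the bracket slides; +x points to the side with the index marks (away from the robot, give or take its yaw).
- bracket_fence (a point): grip point of the loose dark grey stop bracket: the middle of its upright fence, 64 mm above the bench. The fence is 10 mm thick (across the fixture's x), 120 mm long (along its y); its top lies 22 mm above this point, the bracket's flat foot 34 mm below it. Axes parallel to the fixture's.
- bracket_tip (a point): tip of the bracket's pointed tongue (26 mm wide, 10 mm thick, ending in a right-angled point towards +x), on its top face, 120 mm in x from the fence's middle and at the same y.
- index_tip (a point): tip of the pointed index mark, a dark steel block (26 wide, 35 long, 11 mm tall) fixed on the fixture, its right-angled point facing the tongue (to -x). The bracket is on its mark when both points have the same y in the fixture's frame; about 4 mm stays between them in x. The similar block with a rounded nose is not the mark; the two may stand either way round.
- pivot_left (a point): axis of the left (+y) clamping lever, 58 mm above the bench, at its arm's mid-height. The bright metal lever turns about the vertical here: round hub 28 mm wide; arm 14 mm wide, from 49 to 67 mm above the bench, with an upright round end 20 mm wide centred 62 mm from the axis. The axis is 40 mm from the fence's inner face.
- pivot_right (a point): axis of the right (-y) clamping lever, the same in form as the left one; the line from it to the left axis is the fixture's y, 116 mm long.
- lever_left (a joint): angle of the left lever, rad: 0 = fully loose, arm pointing 0.96 rad counter-clockwise (from above) of the fixture's +x; grows as it is turned clockwise, to its stop at 1.3 = fully tight (arm 0.34 rad clockwise of +x). It stays where it is left; turning takes about 0.15 N m, a little more near the stop, where the hub clamps the bracket's foot.
- lever_right (a joint): angle of the right lever, the same way as the left one.
- collet: steel collet standing on the fixture's far rim (+x side), near its left (+y) end, 32 mm wide, 42 mm tall; a loose bystander, to be left where it is. Origin: centre of its underside as it was built.
- gauge_block: flat steel block 30 x 60 x 18 mm lying on the fixture's far rim near its right (-y) end; a loose bystander, to be left where it is. Origin: centre of its underside as it was built.
- wrench: open-ended spanner 180 mm long lying to the right of the fixture; a loose bystander, to be left where it is. Origin: centre of its underside as it was built (handle to its -x).
- screwdriver: screwdriver 200 mm long lying to the left of the fixture; a loose bystander, to be left where it is. Origin: centre of its underside as it was built (handle to its -x).
- oil: white oil bottle 64 mm wide, 150 mm tall, to the far left of the fixture; a loose bystander, to be left where it is. Origin: centre of its underside as it was built.
- grinding_wheel: grey grinding wheel lying flat, 124 mm across, 20 mm thick, to the far right of the fixture; a loose bystander, to be left where it is. Origin: centre of its underside as it was built.
- spacer: dark steel cylinder 56 mm wide, 50 mm tall, standing beyond the fixture; a loose bystander, to be left where it is. Origin: centre of its underside as it was built.
- bracket: the stop bracket as a whole, about 0.6 kg; origin under its foot (78 x 200 x 10 mm), 45 mm in x from the fence. Two slots in the foot run along y over the levers' fixed studs, 1 to 2 mm play to each side, 30 mm travel either way from the middle. With the levers loose it slides with a few newtons; the lever hubs keep it from lifting off.
Mind the look-alikes: they are no part of the job. Leave any pink or yellow look-alike of the bracket alone.

How it is judged:
By the outcome, as a careful person would: the job done as asked, in the order asked, and still so for the second after the job is handed in, with the robot touching nothing.
It also fails if it takes over 54 s, if anything falls off the work surface, if the arm or the gripper's body presses on something with over 40 N, if the wrist force passes 120 N, or if a joint passes its speed limit or range.

## Working session

There is one attempt and no reset: what is moved stays moved. The work goes in short steps, Python scripts to look and compute and a shell command to move; the robot and the scene stay as the last step left them, time stands still between calls to the robot, and variables do not carry over. Pictures are saved under pics/ and viewed, on a budget of 10 in all, crops included, one or two more only if the job needs it, and the job is handed in when it is done.

```bash
mkdir -p pics; ls
python3 - <<'E'
from bench import ctrl, optics
import cv2,numpy as np
s=ctrl.get_state()
print({k:np.round(v,3) for k,v in s.items()},ctrl.tcp_to_tips)
ims=[]
for n in("scene","top"):
    d=optics.get_image(n); np.savez(f"{n}0.npz",**d)
    print(n,d['fx'],d['fy'],d['cx'],d['cy'],np.round(d['R'],3).tolist(),d['t'])
    cv2.imwrite(f"pics/{n}0.png",cv2.resize(d['image'][:,:,::-1],(784,588),interpolation=cv2.INTER_CUBIC))
E
```

```text
pics
{'time': np.float64(0.0), 'joint_positions': array([ 1.339,  0.322, -0.07 ,  1.452,  0.023,  1.371, -0.057]), 'qd': array([-0.001,  0.001, -0.001,  0.001,  0.   , -0.001, -0.   ]), 'joint_torque': array([ 0.0000e+00, -4.9130e+01, -4.0500e-01, -3.1252e+01, -6.4000e-02,
        4.4000e-02,  0.0000e+00]), 'position': array([ 0.158, -0.63 ,  0.238]), 'tool_rot': array([-3.116e+00, -3.850e-01,  1.000e-03]), 'ft_force': array([ 0.032,  0.897, -0.57 ]), 'torque': array([-0.002, -0.038, -0.004]), 'grip_width': np.float64(0.996)} 0.017
scene 454.89509891371773 454.89509891371773 277.73805655089376 208.98239410712281 [[-0.46, 0.888, -0.015], [0.736, 0.372, -0.565], [-0.496, -0.271, -0.825]] [ 0.23493235 -0.36138883  1.39313659]
top 545.4630263293474 545.4630263293474 273.8892959003614 213.80774902622608 [[-0.005, -1.0, 0.003], [-0.993, 0.005, -0.117], [0.117, -0.004, -0.993]] [-0.00156564  0.5707895   1.55717689]
```

View pics/top0.png

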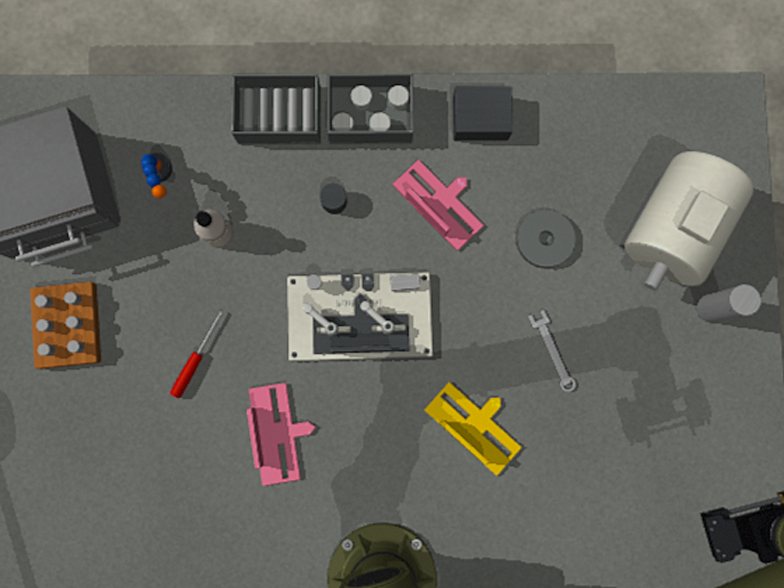

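View pics/scene0.png

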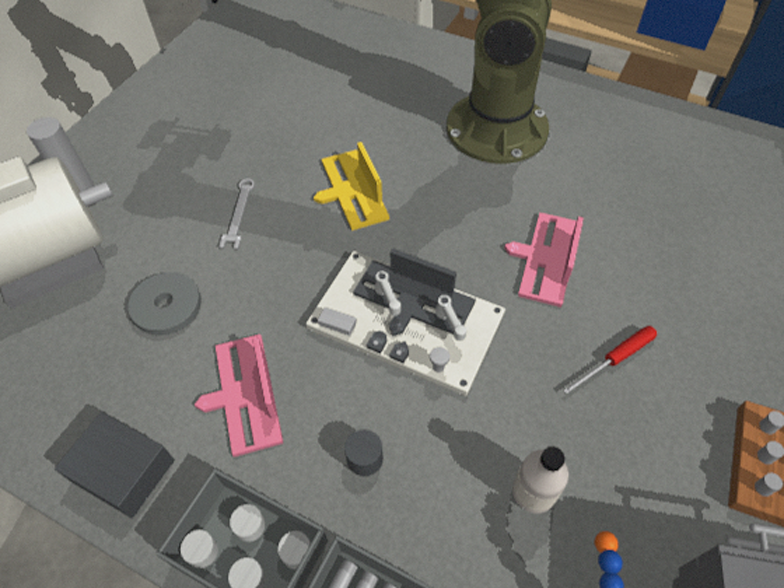

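The top view shows the fixture at (288-438, 273-360) of the enlarged picture. The dark bracket is on it, both levers are loose, and the two dark marks are at (348, 281) and (368, 281). The pink and yellow brackets are decoys. I'll take an enlarged crop of the marks and the tongue.

```bash
cat > h.py <<'E'
import numpy as np,cv2
def load(n): return dict(np.load(n))
def ray(d,u,v,z):
    R,t=d['R'],d['t']; c=-R.T@t
    w=R.T@np.array([(u-d['cx'])/d['fx'],(v-d['cy'])/d['fy'],1]); return c+w*(z-c[2])/w[2]
def px(d,X):
    p=d['R']@np.array(X)+d['t']; return np.array([d['fx']*p[0]/p[2]+d['cx'],d['fy']*p[1]/p[2]+d['cy']])
def crop(d,u0,v0,w,h,k): return cv2.resize(d['image'][v0:v0+h,u0:u0+w,::-1],None,fx=k,fy=k,interpolation=cv2.INTER_CUBIC)
E
python3 - <<'E'
from h import *
a=load('top0.npz');b=load('scene0.npz')
A=crop(a,203,190,114,72,7)[:, :798];B=crop(b,250,225,80,40,9)[:,:]
np.set_printoptions(suppress=True)
cv2.imwrite('pics/c1t.png',A)
cv2.imwrite('pics/c1s.png',crop(b,215,175,150,110,5))
# fixture outline by white mask
m=cv2.inRange(a['image'],(185,185,170),(255,255,255));m[:190]=0;m[265:]=0;m[:,:195]=0;m[:,320:]=0
c=np.vstack(cv2.findContours(m,0,2)[0]);print(cv2.minAreaRect(c)); 
for p in cv2.boxPoints(cv2.minAreaRect(c)):print(p,ray(a,*p,0.02))
E
```

```text
((256.19940185546875, 225.45004272460938), (58.777748107910156, 100.61560821533203), 87.90474700927734)
[204.85075 197.9201 ] [0.62048826 0.19911599 0.02      ]
[305.39908 194.24152] [ 0.63013844 -0.09768939  0.02      ]
[307.54803 252.97998] [ 0.45686383 -0.10193612  0.02      ]
[206.99973 256.65857] [0.44756582 0.1911504  0.02      ]
```

View pics/c1t.png

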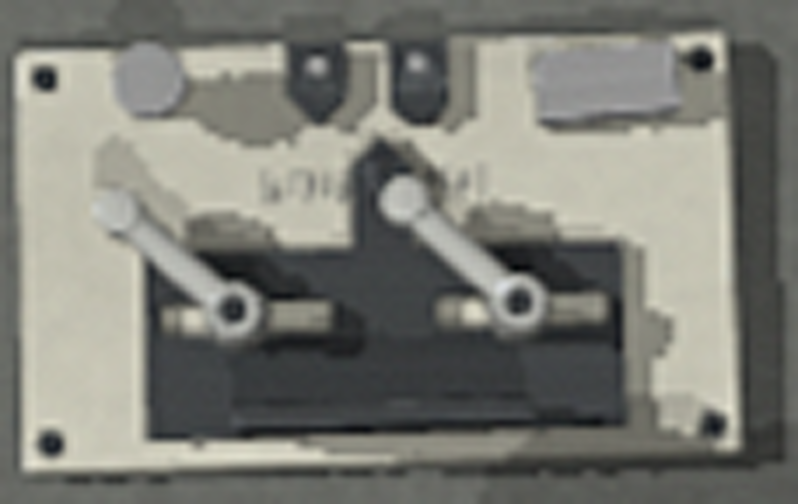

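View pics/c1s.png

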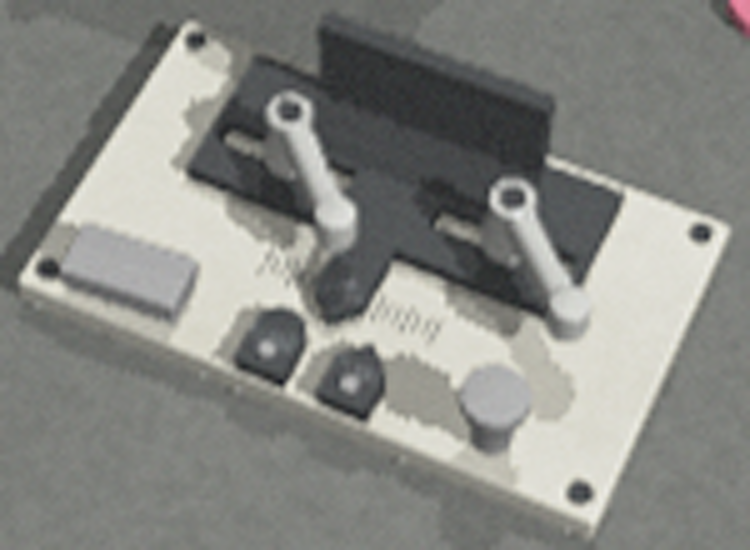

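Two candidates for the mark, in top-crop pixels: the left block with its nose at (320, 122) and the right block with its nose at (415, 122). The left one (+y) tapers to a corner in both crops (scene crop (372, 350)). The right one is blunt and round, so the pointed mark is the left block. The tongue tip is at about (380, 140), so the bracket must slide towards +y. Next I compute positions.

Run:
```python
from h import *
from bench import ctrl
from scipy.spatial.transform import Rotation as Ro
np.set_printoptions(suppress=True,precision=4)
a=load('top0.npz');b=load('scene0.npz')
T=lambda x,y,z:ray(a,203+(x+.5)/7-.5,190+(y+.5)/7-.5,z)
S=lambda x,y,z:ray(b,215+(x+.5)/5-.5,175+(y+.5)/5-.5,z)
print('pivots top z.07',T(233,308,.07),T(520,300,.07))
print('pivots scene z.07',S(512,197,.07),S(289,110,.07))
h=[T(44,78,.02),T(700,59,.02),T(712,425,.02),T(50,444,.02)];print('holes',*h)
print('holes scene',S(579,492,.02),S(47,268,.02),S(196,40,.02),S(700,233,.02))
print('lever ends z.085',T(115,210,.085),T(402,197,.085),S(572,303,.085),S(335,215,.085))
print('tips: tongue',T(380,140,.03),'index',T(320,122,.031),'scene index',S(372,350,.031))
print('fence top scene corners',S(322,15,.086),S(553,98,.086))
print('foot corners top',T(148,250,.03),T(622,240,.03),T(150,437,.03),T(626,424,.03))
print(Ro.from_rotvec(ctrl.get_state()['tool_rot']).as_matrix())
```

```text
pivots top z.07 [0.5105 0.104  0.07  ] [ 0.5132 -0.0123  0.07  ]
pivots scene z.07 [0.5084 0.1027 0.07  ] [ 0.5109 -0.013   0.07  ]
holes [0.6121 0.1872 0.02  ] [ 0.619  -0.0892  0.02  ] [ 0.4648 -0.0925  0.02  ] [0.4582 0.1833 0.02  ]
holes scene [0.6085 0.1848 0.02  ] [ 0.6152 -0.0913  0.02  ] [ 0.4615 -0.0946  0.02  ] [0.4547 0.1812 0.02  ]
lever ends z.085 [0.5491 0.1506 0.085 ] [0.5538 0.0351 0.085 ] [0.5572 0.1532 0.085 ] [0.5631 0.0385 0.085 ]
tips: tongue [0.5839 0.0455 0.03  ] index [0.5915 0.0705 0.031 ] scene index [0.5906 0.0715 0.031 ]
fence top scene corners [ 0.4637 -0.0194  0.086 ] [0.459  0.1002 0.086 ]
foot corners top [0.5382 0.1421 0.03  ] [ 0.5414 -0.0553  0.03  ] [0.4604 0.1408 0.03  ] [ 0.4648 -0.0563  0.03  ]
[[ 0.9699  0.2434 -0.0005]
 [ 0.2434 -0.9699  0.0016]
 [-0.0001 -0.0017 -1.    ]]
```

```bash
python3 -m inch '[[[42,-8,0],[0,0,-3.87]],[[42,-8,0],[0,0,-3.87]],[[42,-8,0],[0,0,-3.87]],[[42,-8,0],[0,0,-3.87]],[[42,-8,0],[0,0,-3.87]],[[40,-8,0],[0,0,-3.87]],[[40,-8,0],[0,0,-3.87]],[[40,-8,0],[0,0,-3.87]],[[40,-8,0],[0,0,-3.87]],[[40,-8,0],[0,0,-3.87]]]' 0.5 20
python3 -m inch '[[[37,-8,0],[0,0,-3.87]],[[37,-8,0],[0,0,-3.87]],[[37,-8,0],[0,0,-3.87]],[[37,-8,0],[0,0,-3.87]],[[36,-8,0],[0,0,-3.87]],[[35,-8,0],[0,0,-3.87]],[[34,-8,0],[0,0,-3.87]],[[33,-8,0],[0,0,-3.87]],[[32,-8,0],[0,0,-3.87]],[[32,-8,0],[0,0,-3.87]]]'
cat > st.py <<'E'
# tool-frame shift (mm) and z turn (deg) from here to a target x,y,z,yaw of tool x
import sys,numpy as np
from bench import ctrl
from scipy.spatial.transform import Rotation as Ro
x,y,z,yaw=map(float,sys.argv[1:5]);s=ctrl.get_state()
M=Ro.from_rotvec(s['tool_rot']); m=M.as_matrix()
print('t',s['time'],'F',np.round(s['ft_force'],1),'P',np.round(s['position'],4),'w',s['grip_width'])
print('shift',np.round(1e3*m.T@(np.array([x,y,z])-s['position']),1))
c,q=np.cos(np.radians(yaw)),np.sin(np.radians(yaw))
G=np.array([[c,q,0],[q,-c,0],[0,0,-1]]).T
print('turn',np.round((M.inv()*Ro.from_matrix(G)).as_rotvec(degrees=True),2))
E
python3 st.py .4657 .0422 .075 91.4
```

```text
time: 1.1
position: [0.4618, -0.3531, 0.239]
tool_rot: [-2.812, -1.4, 0.0]
ft_force: [0.5, -1.0, -0.2]
grip_width: 0.504
time: 2.1
position: [0.5064, -0.0043, 0.2393]
tool_rot: [-2.188, -2.254, 0.0]
ft_force: [-0.1, -0.1, 0.0]
grip_width: 0.499
t 2.1 F [-0.1 -0.1  0. ] P [ 0.5064 -0.0043  0.2393] w 0.4988891785038541
shift [ 47.7 -39.3 164.3]
turn [-0.03 -0.01  0.31]
```

```bash
python3 -m inch '[[[15,-13,20],[0,0,0]],[[15,-13,20],[0,0,0]],[[10,-8,20],[0,0,0]],[[0,0,20],[0,0,0]],[[0,0,20],[0,0,0]],[[0,0,0],[0,0,0]],[[0,0,0],[0,0,0]],[[0,0,0],[0,0,0]],[[0,0,0],[0,0,0]],[[0,0,0],[0,0,0]]]'
python3 st.py .4657 .0422 .075 91.4
```

```text
time: 3.1
position: [0.4725, 0.0329, 0.1403]
tool_rot: [2.192, 2.249, 0.001]
ft_force: [-0.5, 0.1, -1.0]
grip_width: 0.5
t 3.1 F [-0.5  0.1 -1. ] P [0.4725 0.0329 0.1403] w 0.4995356796196229
shift [ 9.5 -6.7 65.3]
turn [0.08 0.02 0.08]
```

```bash
python3 -m inch '[[[5,-3.4,0],[0,0,0]],[[4.5,-3.3,5],[0,0,0]],[[0,0,12],[0,0,0]],[[0,0,12],[0,0,0]],[[0,0,12],[0,0,0]],[[0,0,12],[0,0,0]],[[0,0,12],[0,0,0]],[[0,0,0],[0,0,0]],[[0,0,0],[0,0,0]],[[0,0,0],[0,0,0]]]'
python3 st.py .4657 .0422 .075 91.4
python3 -m inch '[[[0,0,0],[0,0,0]],[[0,0,0],[0,0,0]],[[0,0,0],[0,0,0]],[[0,0,0],[0,0,0]],[[0,0,0],[0,0,0]],[[0,0,0],[0,0,0]],[[0,0,0],[0,0,0]],[[0,0,0],[0,0,0]],[[0,0,0],[0,0,0]],[[0,0,0],[0,0,0]]]' 1 15
python3 st.py .4657 .0422 .075 91.4
```

```text
time: 4.1
position: [0.4656, 0.0423, 0.075]
tool_rot: [2.192, 2.25, 0.001]
ft_force: [0.8, 0.6, -0.4]
grip_width: 0.502
t 4.1 F [ 0.8  0.6 -0.4] P [0.4656 0.0423 0.075 ] w 0.5016976613050378
shift [-0.1  0.1 -0. ]
turn [0.05 0.   0.09]
time: 5.1
position: [0.4645, 0.0421, 0.0745]
tool_rot: [-2.192, -2.249, 0.002]
ft_force: [-5.1, -0.5, 5.3]
grip_width: 0.11
t 5.1 F [-5.1 -0.5  5.3] P [0.4645 0.0421 0.0745] w 0.10995863355529495
shift [ 0.   1.2 -0.5]
turn [-0.08  0.02  0.08]
```

```bash
python3 -m inch '[[[3,-1,0],[0,0,0]],[[4,0,0],[0,0,0]],[[4,0,0],[0,0,0]],[[4,0,0],[0,0,0]],[[4,0,0],[0,0,0]],[[4,0,0],[0,0,0]],[[2.5,0,0],[0,0,0]],[[0,0,0],[0,0,0]],[[0,0,0],[0,0,0]],[[0,0,0],[0,0,0]]]'
python3 st.py .4645 .0421 .0745 91.4
python3 - <<'E'
from h import *
from bench import optics
for n in('top','scene'):
    d=optics.get_image(n);np.savez(n+'1.npz',**d)
a=load('top1.npz');b=load('scene1.npz')
A=crop(a,228,190,50,40,9);B=crop(b,255,220,50,40,9)[:,:350]
cv2.imwrite('pics/c2.png',np.hstack([A,B]))
E
```

```text
time: 6.1
position: [0.4634, 0.0686, 0.0745]
tool_rot: [-2.191, -2.25, -0.002]
ft_force: [0.7, -0.5, -0.1]
grip_width: 0.114
t 6.1 F [ 0.7 -0.5 -0.1] P [0.4634 0.0686 0.0745] w 0.11374673380305396
shift [-26.6   0.4  -0. ]
turn [ 0.01 -0.07  0.11]
```

View pics/c2.png

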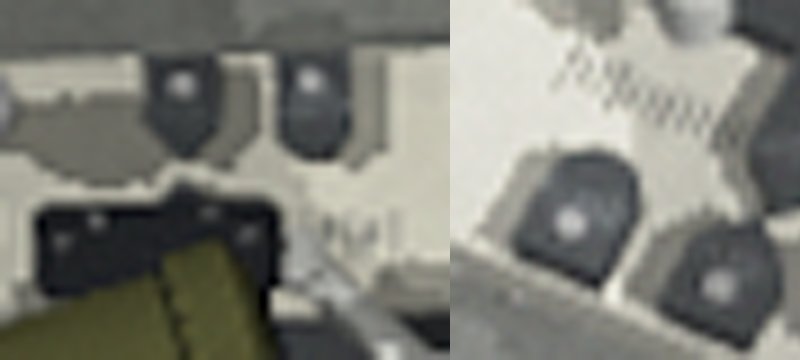

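The point of the tongue is at about (183, 180) and the mark's point at (188, 158), so the bracket is near the mark but mostly hidden by the gripper. I'll release, move aside and measure properly.

```bash
python3 -m inch '[[[0,0,0],[0,0,0]],[[0,0,0],[0,0,0]],[[0,0,0],[0,0,0]],[[0,0,-10],[0,0,0]],[[0,0,-30],[0,0,0]],[[0,0,-30],[0,0,0]],[[40,0,0],[0,0,0]],[[45,0,0],[0,0,0]],[[45,0,0],[0,0,0]],[[40,0,0],[0,0,0]]]' 0.5
cat > meas.py <<'E'
from h import *
from bench import optics
import sys
k=sys.argv[1];cols=[]
for n in('top','scene'):
    ds=[optics.get_image(n) for _ in range(4)]
    d=dict(ds[0]);d['image']=np.mean([x['image'] for x in ds],0).astype(np.uint8);np.savez(n+k+'.npz',**d)
a=load(f'top{k}.npz');b=load(f'scene{k}.npz')
cv2.imwrite(f'pics/m{k}.png',np.hstack([crop(a,230,193,40,50,10),crop(b,265,220,40,50,10)]))
E
python3 meas.py 2
```

```text
time: 7.2
position: [0.459, 0.2397, 0.1457]
tool_rot: [2.192, 2.249, 0.002]
ft_force: [1.3, -0.1, -0.0]
grip_width: 0.498
```

View pics/m2.png

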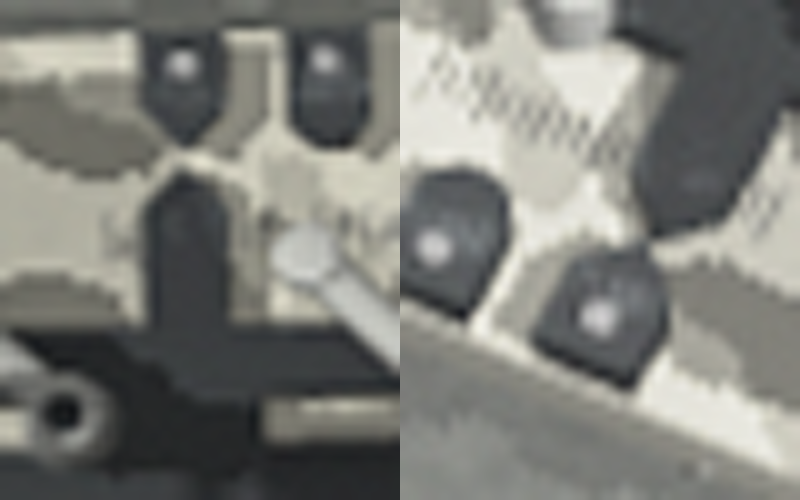

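The top view (left) shows the tongue tip at about (183, 172) and the mark tip at about (186, 147), so they are nearly aligned. Next I measure the centre lines to subpixel accuracy.

```bash
cat > fine.py <<'E'
from h import *
import sys
k=sys.argv[1]; a=load(f'top{k}.npz')
g=cv2.cvtColor(a['image'],cv2.COLOR_RGB2GRAY).astype(float)
yaw=.0245; O=np.array([.5107,.0453])
def F(p): q=p[:2]-O; return np.array([np.cos(yaw)*q[0]+np.sin(yaw)*q[1],-np.sin(yaw)*q[0]+np.cos(yaw)*q[1]])*1e3
def edges(v,th,uc):
    r=g[v];o=[]
    for s in(-1,1):
        u=uc
        while r[u]<th:u+=s
        o.append(u-s*(r[u]-th)/(r[u]-r[u-s]))
    return o
for th in(95,110,125):
  for nm,rows,z in(('tongue',range(int(sys.argv[2]),int(sys.argv[3])),.03),('index',range(200,206),.031)):
    C=[]
    for v in rows:
        l,r=edges(v,th,248);C.append([F(ray(a,l,v,z)),F(ray(a,r,v,z))])
    C=np.array(C);m=C.mean(1)
    print(th,nm,'width',np.round(C[:,0,1]-C[:,1,1],1),'centre y',np.round(m[:,1],2),'mean',m[:,1].mean().round(2),'x',m[[0,-1],0].round(0))
E
python3 fine.py 2 214 224
```

```text
95 tongue width [24.8 25.2 25.2 25.4 25.  26.1 26.1 25.5 25.4 25.3] centre y [24.28 24.37 24.37 24.57 24.68 24.18 23.55 23.53 23.66 23.65] mean 24.08 x [61. 34.]
95 index width [-8.9 25.5 25.2 23.9 21.1 15.8] centre y [24.31 24.09 24.2  24.6  23.58 23.4 ] mean 24.03 x [102.  87.]
110 tongue width [26.4 26.9 26.8 27.4 26.9 27.9 27.9 28.1 28.6 28.3] centre y [24.14 24.36 24.44 24.83 24.82 24.   23.34 23.01 22.83 22.95] mean 23.87 x [61. 34.]
110 index width [-5.5 27.8 27.5 26.5 23.2 18.3] centre y [24.02 24.13 24.15 24.49 23.78 23.37] mean 23.99 x [102.  87.]
125 tongue width [28.  28.5 28.5 31.1 28.7 30.  29.6 31.2 35.5 35.3] centre y [24.   24.36 24.5  25.91 24.95 23.66 23.13 22.18 20.02 20.05] mean 23.28 x [61. 34.]
125 index width [-2.  30.7 30.3 29.6 26.4 21.9] centre y [23.73 24.5  24.38 24.59 23.72 23.82] mean 24.12 x [102.  87.]
```

```bash
cat > rect.py <<'E'
from h import *
import sys
k=sys.argv[1]; yaw=.0245;O=np.array([.5107,.0453]);s=8
def W(x,y,z=.0305): return [O[0]+(np.cos(yaw)*x-np.sin(yaw)*y)/1e3,O[1]+(np.sin(yaw)*x+np.cos(yaw)*y)/1e3,z]
P=[(45,0),(45,48),(115,48),(115,0)]
out=[]
for n in('top','scene'):
    d=load(f'{n}{k}.npz')
    H=cv2.getPerspectiveTransform(np.float32([px(d,W(*p)) for p in P]),np.float32([((48-y)*s,(115-x)*s) for x,y in P]))
    out.append(cv2.warpPerspective(d['image'][:,:,::-1],H,(48*s,70*s),flags=cv2.INTER_CUBIC))
im=np.hstack(out)
cv2.imwrite(f'pics/r{k}.png',im)
E
python3 rect.py 2
```

```text
(no output)
```

View pics/r2.png

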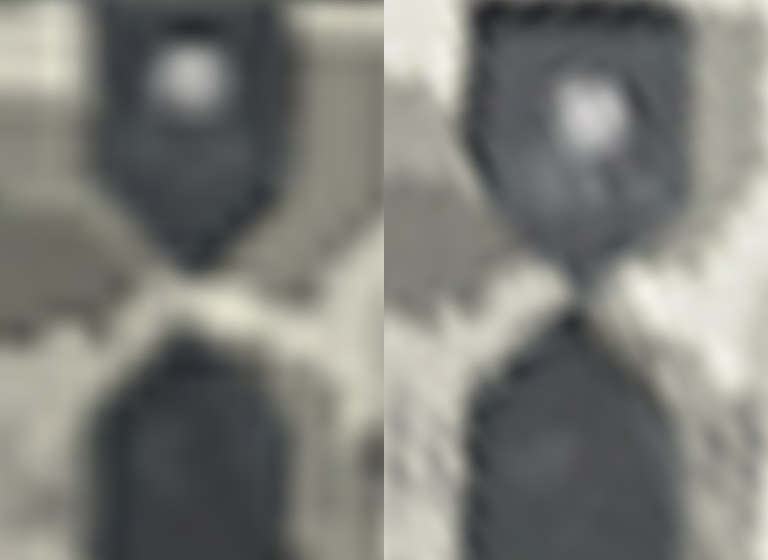

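```bash
cat > prof.py <<'E'
from h import *
import sys
g=cv2.cvtColor(cv2.imread(f'pics/r{sys.argv[1]}.png'),cv2.COLOR_BGR2GRAY).astype(float)
g=cv2.GaussianBlur(g,(0,0),3)
def edge(r,c,s):   # steepest gradient outwards from the dark centre
    d=s*np.gradient(r); i=np.arange(len(r)); w=(s*(i-c)>40)&(s*(i-c)<135)
    # first strong maximum
    j=[q for q in i[1:-1] if w[q] and d[q]>=d[q-1] and d[q]>d[q+1] and d[q]>1.2]
    if not j: return np.nan
    j=j[0] if s>0 else j[-1]
    return j+.5*(d[j-1]-d[j+1])/(d[j-1]-2*d[j]+d[j+1])
for n,x0 in(('top',0),('scene',384)):
    for nm,rows in(('index',range(60,250,12)),('tongue',range(345,545,12))):
        L=[];R=[]
        for v in rows:
            r=g[v,x0:x0+384];L.append(edge(r,190,-1));R.append(edge(r,190,1))
        L=48-np.array(L)/8;R=48-np.array(R)/8
        print(n,nm,'\n L',np.round(L,1),'\n R',np.round(R,1),'\n M',np.round((L+R)/2,2),'med',np.nanmedian((L+R)/2).round(2))
E
python3 prof.py 2
```

```text
top index 
 L [37.9 35.7 35.7 35.4 35.5 37.9 38.  37.9 38.  38.  35.7 33.  32.9 32.5
 30.2 29.8] 
 R [10.1 10.2 10.4 10.3 10.  11.3 11.7 11.7 11.8 11.9 12.3 12.7 12.9 14.9
 15.6 18.1] 
 M [23.99 22.96 23.03 22.85 22.74 24.59 24.87 24.82 24.91 24.96 23.98 22.81
 22.92 23.7  22.92 23.97] med 23.83
top tongue 
 L [37.4 30.  30.4 30.7 33.5 36.1 36.3 36.5 36.5 36.5 36.5 36.5 36.5 36.5
 36.6 36.7 36.9] 
 R [14.4 15.  15.1 15.  14.6 13.1 12.7 12.1 10.9 11.3 11.5 11.6 11.8 11.9
 11.9 11.9 11.4] 
 M [25.87 22.52 22.76 22.85 24.01 24.61 24.48 24.3  23.68 23.91 24.01 24.09
 24.14 24.19 24.21 24.3  24.19] med 24.14
scene index 
 L [37.7 38.4 38.3 38.5 38.5 38.6 38.4 38.3 37.7 37.  36.4 35.8 35.2 34.9
  nan  nan] 
 R [ 9.3  9.5 15.9 15.3 14.7  9.8  9.6  9.3  9.2  9.6  9.4  9.6 10.  10.1
 11.7 17.1] 
 M [23.49 23.94 27.09 26.91 26.6  24.2  23.98 23.83 23.44 23.28 22.87 22.68
 22.61 22.48   nan   nan] med 23.66
scene tongue 
 L [30.7 32.8 33.  33.2 37.7 37.7 38.1 38.2 38.2 38.  37.9 37.9 38.  38.8
 38.7 38.6 38.8] 
 R [18.  17.8 14.  14.  13.6 12.9 11.7 11.4 11.1 10.7 10.5 12.  11.3 10.7
 10.3  9.7 11.2] 
 M [24.39 25.27 23.53 23.57 25.67 25.27 24.87 24.79 24.64 24.37 24.2  24.93
 24.65 24.73 24.47 24.14 24.97] med 24.65
```

Both views put the tongue about 0.2 to 1 mm too far towards +y, with 0.5 mm the best guess. I'll re-grip and nudge it back by 0.5 mm.

```bash
python3 st.py .4634 .0686 .0745 91.4
python3 -m inch '[[[-45,0,0],[0,0,0]],[[-45,0,0],[0,0,0]],[[-45,0,0],[0,0,0]],[[-35,0,0],[0,0,0]],[[0,0,0],[0,0,0]],[[0,0,20],[0,0,0]],[[0,0,25],[0,0,0]],[[0,0,25],[0,0,0]],[[0,0,0],[0,0,0]],[[0,0,0],[0,0,0]]]'
python3 -m inch '[[[0,0,0],[0,0,0]],[[0,0,0],[0,0,0]],[[0,0,0],[0,0,0]],[[0,0,0],[0,0,0]],[[0,0,0],[0,0,0]],[[0,0,0],[0,0,0]],[[0,0,0],[0,0,0]],[[0,0,0],[0,0,0]],[[0,0,0],[0,0,0]],[[0,0,0],[0,0,0]]]' 1 15
python3 st.py .4634 .0686 .0745 91.4
```

```text
t 7.6 F [-0.4  0.5 -0.7] P [0.4595 0.2359 0.1446] w 0.5006223427006854
shift [-167.2   -0.    70.2]
turn [ 0.01  0.06 -0.08]
time: 8.6
position: [0.4633, 0.0678, 0.0749]
tool_rot: [-2.192, -2.249, 0.0]
ft_force: [0.2, 0.0, 1.0]
grip_width: 0.505
time: 9.6
position: [0.4634, 0.0676, 0.0747]
tool_rot: [2.192, 2.25, -0.0]
ft_force: [-2.3, -0.1, 4.2]
grip_width: 0.113
t 9.6 F [-2.3 -0.1  4.2] P [0.4634 0.0676 0.0747] w 0.11272191609332977
shift [ 1.  -0.   0.2]
turn [-0.    0.01  0.08]
```

```bash
python3 -m inch '[[[-0.3,0,0],[0,0,0]],[[-0.2,0,0],[0,0,0]],[[0,0,0],[0,0,0]],[[0,0,0],[0,0,0]],[[0,0,0],[0,0,0]],[[0,0,0],[0,0,0]],[[0,0,0],[0,0,0]],[[0,0,0],[0,0,0]],[[0,0,0],[0,0,0]],[[0,0,0],[0,0,0]]]'
python3 st.py .4634 .0671 .0745 91.4;python3 st.py .4634 .0671 .0745 91.4
```

```text
time: 10.6
position: [0.4634, 0.0676, 0.0747]
tool_rot: [-2.192, -2.25, -0.0]
ft_force: [-1.7, -0.5, 5.0]
grip_width: 0.112
t 10.6 F [-1.7 -0.5  5. ] P [0.4634 0.0676 0.0747] w 0.1120682252005669
shift [-0.5 -0.   0.2]
turn [ 0.   -0.02  0.1 ]
t 10.6 F [-1.7 -0.5  5. ] P [0.4634 0.0676 0.0747] w 0.1120682252005669
shift [-0.5 -0.   0.2]
turn [ 0.   -0.02  0.1 ]
```

```bash
python3 -m inch '[[[-0.5,0,0],[0,0,0]],[[0,0,0],[0,0,0]],[[0,0,0],[0,0,0]],[[0,0,0],[0,0,0]],[[0,0,0],[0,0,0]],[[0,0,0],[0,0,0]],[[0,0,0],[0,0,0]],[[0,0,0],[0,0,0]],[[0,0,0],[0,0,0]],[[0,0,0],[0,0,0]]]'
python3 st.py .4634 .0671 .0745 91.4
```

```text
time: 11.6
position: [0.4634, 0.0676, 0.0747]
tool_rot: [-2.191, -2.25, -0.001]
ft_force: [-1.5, 2.6, 4.7]
grip_width: 0.112
t 11.6 F [-1.5  2.6  4.7] P [0.4634 0.0676 0.0747] w 0.11172775437255011
shift [-0.5 -0.   0.2]
turn [ 0.   -0.06  0.11]
```

```bash
python3 -m inch '[[[-0.3,0,0],[0,0,0]],[[-0.3,0,0],[0,0,0]],[[0,0,0],[0,0,0]],[[0,0,0],[0,0,0]],[[0,0,0],[0,0,0]],[[0,0,0],[0,0,0]],[[0,0,0],[0,0,0]],[[0,0,0],[0,0,0]],[[0,0,0],[0,0,0]],[[0,0,0],[0,0,0]]]'
python3 st.py .4634 .0671 .0745 91.4
```

```text
time: 12.6
position: [0.4634, 0.0676, 0.0747]
tool_rot: [-2.191, -2.25, -0.002]
ft_force: [-1.4, 3.1, 6.3]
grip_width: 0.116
t 12.6 F [-1.4  3.1  6.3] P [0.4634 0.0676 0.0747] w 0.11607699041894202
shift [-0.5 -0.   0.2]
turn [ 0.01 -0.1   0.13]
```

```bash
python3 -m inch '[[[-0.4,0,0],[0,0,0]],[[-0.4,0,0],[0,0,0]],[[0,0,0],[0,0,0]],[[0,0,0],[0,0,0]],[[0,0,0],[0,0,0]],[[0,0,0],[0,0,0]],[[0,0,0],[0,0,0]],[[0,0,0],[0,0,0]],[[0,0,0],[0,0,0]],[[0,0,0],[0,0,0]]]'
python3 st.py .4634 .0671 .0745 91.4
```

```text
time: 13.6
position: [0.4635, 0.0673, 0.0747]
tool_rot: [-2.19, -2.25, -0.003]
ft_force: [-1.5, 5.3, 4.6]
grip_width: 0.117
t 13.6 F [-1.5  5.3  4.6] P [0.4635 0.0673 0.0747] w 0.11686601253796036
shift [-0.2 -0.1  0.2]
turn [ 0.03 -0.14  0.16]
```

```bash
python3 -m inch '[[[-0.4,0,0],[0,0,0]],[[0,0,0],[0,0,0]],[[0,0,0],[0,0,0]],[[0,0,0],[0,0,0]],[[0.5,0,0],[0,0,0]],[[0.5,0,0],[0,0,0]],[[0.5,0,0],[0,0,0]],[[0.3,0,0],[0,0,0]],[[0,0,0],[0,0,0]],[[0,0,0],[0,0,0]]]'
python3 st.py .4634 .0671 .0745 91.4
python3 -m inch '[[[0,0,0],[0,0,0]],[[0,0,0],[0,0,0]],[[0,0,0],[0,0,0]],[[0,0,-10],[0,0,0]],[[0,0,-30],[0,0,0]],[[0,0,-30],[0,0,0]],[[40,0,0],[0,0,0]],[[45,0,0],[0,0,0]],[[45,0,0],[0,0,0]],[[40,0,0],[0,0,0]]]' 0.5
python3 meas.py 3; python3 rect.py 3; python3 prof.py 3 |grep -v L; python3 fine.py 3 214 220
```

```text
time: 14.6
position: [0.4635, 0.0671, 0.0747]
tool_rot: [-2.192, -2.251, -0.001]
ft_force: [-1.7, 3.0, 5.7]
grip_width: 0.117
t 14.6 F [-1.7  3.   5.7] P [0.4635 0.0671 0.0747] w 0.11655193592445656
shift [-0.  -0.1  0.2]
turn [ 0.01 -0.02  0.11]
time: 15.6
position: [0.4591, 0.2385, 0.1456]
tool_rot: [2.192, 2.249, 0.002]
ft_force: [0.8, -0.6, -0.4]
grip_width: 0.496
top index 
 30.3 29.9] 
 R [10.1 10.  10.2 10.3 10.4 11.4 11.7 11.7 11.8 12.  12.3 12.6 13.  15.
 15.8 18. ] 
 M [22.96 23.95 23.   22.95 23.06 24.63 24.78 24.76 24.9  24.01 23.99 24.07
 22.92 23.7  23.06 23.98] med 23.96
top tongue 
 36.4 36.5 36.5] 
 R [18.7 18.7 18.7 15.4 15.2 13.6 13.  12.5 11.3 11.5 11.6 11.9 11.7 11.5
 11.  10.6 10.6] 
 M [28.06 24.36 24.52 24.27 24.27 23.71 24.63 24.48 23.95 24.01 24.1  24.23
 24.1  24.03 23.7  23.54 23.55] med 24.1
scene index 
  nan  nan] 
 R [ 9.3  9.3  9.4 15.3 14.6  9.9  9.6  9.4  9.4  9.6  9.4  9.6 10.1 10.1
 11.7 17.1] 
 M [23.5  23.86 23.85 26.89 26.54 24.21 23.99 23.84 23.56 23.37 22.96 22.8
 22.73   nan   nan   nan] med 23.84
scene tongue 
 38.1 38.1 38.1] 
 R [18.  17.
[... 211 characters left out ...]
h [24.5 25.3 25.2 26.7 25.9 25.5] centre y [24.28 24.31 24.42 24.05 23.29 23.35] mean 23.95 x [61. 46.]
95 index width [-9.  25.5 25.3 23.9 21.1 15.7] centre y [24.35 24.04 24.13 24.58 23.6  23.38] mean 24.01 x [102.  87.]
110 tongue width [26.2 26.9 26.8 29.6 28.1 28. ] centre y [24.15 24.32 24.49 23.9  23.18 22.89] mean 23.82 x [61. 46.]
110 index width [-5.5 27.7 27.6 26.6 23.2 18.2] centre y [24.04 24.08 24.16 24.45 23.79 23.36] mean 23.98 x [102.  87.]
125 tongue width [27.8 28.5 28.5 35.6 30.3 30.9] centre y [24.02 24.33 24.56 24.12 23.08 22.16] mean 23.71 x [61. 46.]
125 index width [-1.9 30.7 30.3 29.6 26.5 21.9] centre y [23.72 24.5  24.44 24.47 23.75 23.81] mean 24.12 x [102.  87.]
```

View pics/r3.png

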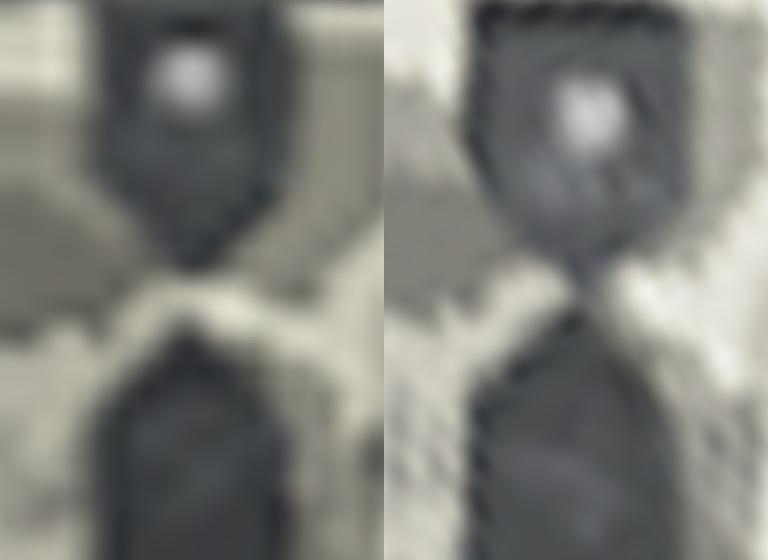

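The correction worked: in both rectified views the tongue and mark points now agree within about 0.5 mm (top 188 vs 194 px, scene 576 vs 580 px, at 8 px/mm). I'll push the right lever round first, using closed fingers.

```bash
python3 st.py .5582 .0685 .068 91.4
python3 -m inch '[[[-45,25,0],[0,0,0]],[[-45,25,0],[0,0,0]],[[-40,25,0],[0,0,0]],[[-35,20,0],[0,0,0]],[[0,0,0],[0,0,0]],[[0,0,0],[0,0,0]],[[0,0,0],[0,0,0]],[[0,0,0],[0,0,0]],[[0,0,0],[0,0,0]],[[0,0,0],[0,0,0]]]' 1 20
python3 st.py .5582 .0685 .068 91.4
```

```text
t 16.0 F [-0.5 -0.  -0.5] P [0.4595 0.2348 0.1445] w 0.4983548609302885
shift [-168.5   94.8   76.7]
turn [ 0.01  0.07 -0.07]
time: 17.0
position: [0.5565, 0.0774, 0.1446]
tool_rot: [2.191, 2.251, -0.0]
ft_force: [1.3, -0.7, -0.3]
grip_width: 0.008
t 17.0 F [ 1.3 -0.7 -0.3] P [0.5565 0.0774 0.1446] w 0.007794702319385253
shift [-9.   1.5 76.7]
turn [0.01 0.02 0.17]
```

```bash
python3 -m inch '[[[-4,1.5,0],[0,0,0]],[[0,0,20],[0,0,0]],[[0,0,20],[0,0,0]],[[0,0,18],[0,0,0]],[[0,0,18],[0,0,0]],[[0,0,0],[0,0,0]],[[0,0,0],[0,0,0]],[[-5,0,0],[0,0,0]],[[-5,0,0],[0,0,0]],[[-5,0,0],[0,0,0]]]'
python3 st.py .5582 .0685 .068 91.4
python3 -m inch '[[[-5,0,0],[0,0,0]],[[-5,0,0],[0,0,0]],[[-5,0,0],[0,0,0]],[[-5,0,0],[0,0,0]],[[-5,0,0],[0,0,0]],[[-5,0,0],[0,0,0]],[[-5,0,0],[0,0,0]],[[-5,0,0],[0,0,0]],[[0,0,0],[0,0,0]],[[0,0,0],[0,0,0]]]'
python3 st.py .5601 -.0065 .068 91.4
```

```text
time: 18.0
position: [0.5593, 0.0569, 0.0693]
tool_rot: [2.192, 2.249, 0.001]
ft_force: [-0.8, -0.8, 0.2]
grip_width: 0.001
t 18.0 F [-0.8 -0.8  0.2] P [0.5593 0.0569 0.0693] w 0.0006151513167983025
shift [11.6 -0.8  1.3]
turn [0.08 0.03 0.06]
time: 19.0
position: [0.5615, 0.0192, 0.0697]
tool_rot: [2.19, 2.25, 0.007]
ft_force: [1.7, 3.2, 0.6]
grip_width: 0.005
t 19.0 F [1.7 3.2 0.6] P [0.5615 0.0192 0.0697] w 0.005080430685489539
shift [-25.7  -2.1   1.7]
turn [ 0.22 -0.11  0.14]
```

```bash
python3 -m inch '[[[-4,0,0],[0,0,0]],[[-4,0,0],[0,0,0]],[[-4,0,0],[0,0,0]],[[-4,0,0],[0,0,0]],[[-3,0,0],[0,0,0]],[[-3,0,0],[0,0,0]],[[-2,0,0],[0,0,0]],[[0,0,0],[0,0,0]],[[0,0,0],[0,0,0]],[[0,0,0],[0,0,0]]]'
python3 st.py .5601 -.0065 .068 91.4
python3 -m inch '[[[-1,0,0],[0,0,0]],[[-1,0,0],[0,0,0]],[[-1,0,0],[0,0,0]],[[-1,0,0],[0,0,0]],[[-1,0,0],[0,0,0]],[[0,0,0],[0,0,0]],[[0,0,0],[0,0,0]],[[0,0,0],[0,0,0]],[[0,0,0],[0,0,0]],[[0,0,0],[0,0,0]]]'
python3 st.py .5601 -.0065 .068 91.4
```

```text
time: 20.0
position: [0.56, -0.0058, 0.0683]
tool_rot: [-2.192, -2.249, 0.0]
ft_force: [-0.2, 5.7, -0.3]
grip_width: 0.004
t 20.0 F [-0.2  5.7 -0.3] P [ 0.56   -0.0058  0.0683] w 0.0037550162587487628
shift [-0.7  0.1  0.3]
turn [-0.05 -0.04  0.1 ]
time: 21.0
position: [0.5597, -0.0097, 0.0682]
tool_rot: [-2.19, -2.249, -0.0]
ft_force: [-0.8, 6.8, 0.5]
grip_width: 0.004
t 21.0 F [-0.8  6.8  0.5] P [ 0.5597 -0.0097  0.0682] w 0.0044173606235285295
shift [3.2 0.5 0.2]
turn [-0.09 -0.11  0.13]
```

Still moving, so the stop isn't reached yet. I'll push on.

```bash
python3 -m inch '[[[-1,0,0],[0,0,0]],[[-1,0,0],[0,0,0]],[[-1,0,0],[0,0,0]],[[-1,0,0],[0,0,0]],[[-1,0,0],[0,0,0]],[[0,0,0],[0,0,0]],[[0,0,0],[0,0,0]],[[0,0,0],[0,0,0]],[[0,0,0],[0,0,0]],[[0,0,0],[0,0,0]]]'
python3 st.py .5601 -.0065 .068 91.4
python3 -m inch '[[[-1,0,0],[0,0,0]],[[-1,0,0],[0,0,0]],[[-1,0,0],[0,0,0]],[[-1,0,0],[0,0,0]],[[0,0,0],[0,0,0]],[[0,0,0],[0,0,0]],[[0,0,0],[0,0,0]],[[0,0,0],[0,0,0]],[[0,0,0],[0,0,0]],[[0,0,0],[0,0,0]]]'
python3 st.py .5601 -.0065 .068 91.4
```

```text
time: 22.0
position: [0.5596, -0.0107, 0.0682]
tool_rot: [-2.185, -2.249, -0.006]
ft_force: [-1.0, 12.6, 0.0]
grip_width: 0.002
t 22.0 F [-1.  12.6  0. ] P [ 0.5596 -0.0107  0.0682] w 0.002311215721855339
shift [4.2 0.6 0.3]
turn [-0.09 -0.39  0.25]
time: 23.0
position: [0.5595, -0.0115, 0.0682]
tool_rot: [-2.181, -2.249, -0.01]
ft_force: [-1.1, 18.8, -0.4]
grip_width: 0.005
t 23.0 F [-1.1 18.8 -0.4] P [ 0.5595 -0.0115  0.0682] w 0.0052808333820229805
shift [4.9 0.7 0.3]
turn [-0.09 -0.61  0.35]
```

```bash
python3 -m inch '[[[5,0,0],[0,0,0]],[[7,0,0],[0,0,0]],[[3,0,-10],[0,0,0]],[[0,0,-35],[0,0,0]],[[0,0,-32],[0,0,0]],[[45,0,0],[0,0,0]],[[45,0,0],[0,0,0]],[[45,0,0],[0,0,0]],[[45,0,0],[0,0,0]],[[0,0,0],[0,0,0]]]'
python3 meas.py 4; python3 rect.py 4; python3 fine.py 4 214 219|head -4
python3 st.py .5554 .1795 .068 91.4
python3 - <<'E'
from h import *
a=crop(load('top4.npz'),203,190,114,72,6);r=cv2.imread('pics/r4.png');r=cv2.resize(r[180:480],None,fx=.8,fy=.8)
c=np.zeros((a.shape[0]+r.shape[0],a.shape[1],3),np.uint8);c[:a.shape[0]]=a;c[a.shape[0]:,:r.shape[1]]=r
cv2.imwrite('pics/q4.png',c[:600])
E
```

```text
time: 24.0
position: [0.5543, 0.1815, 0.1469]
tool_rot: [-2.181, -2.259, -0.005]
ft_force: [0.1, 0.0, 1.0]
grip_width: 0.004
95 tongue width [26.1 26.4 26.4 27.1 25.1] centre y [23.5  23.7  23.82 23.98 23.17] mean 23.64 x [61. 49.]
95 index width [-5.3 28.  28.4 27.9 25.  20.1] centre y [23.97 23.72 24.12 24.47 23.86 23.55] mean 23.95 x [102.  87.]
110 tongue width [29.6 38.8 38.1 38.7 28.5] centre y [22.42 18.36 18.87 19.49 22.26] mean 20.28 x [61. 49.]
110 index width [-1.3 48.3 34.6 34.8 40.6 34.9] centre y [23.66 30.54 23.79 23.6  20.13 20.12] mean 23.64 x [102.  87.]
t 24.4 F [-0.3  0.8  0.3] P [0.5562 0.1727 0.1455] w 0.008848092463158755
shift [ 6.9 -0.7 77.5]
turn [ 0.    0.06 -0.08]
```

View pics/q4.png

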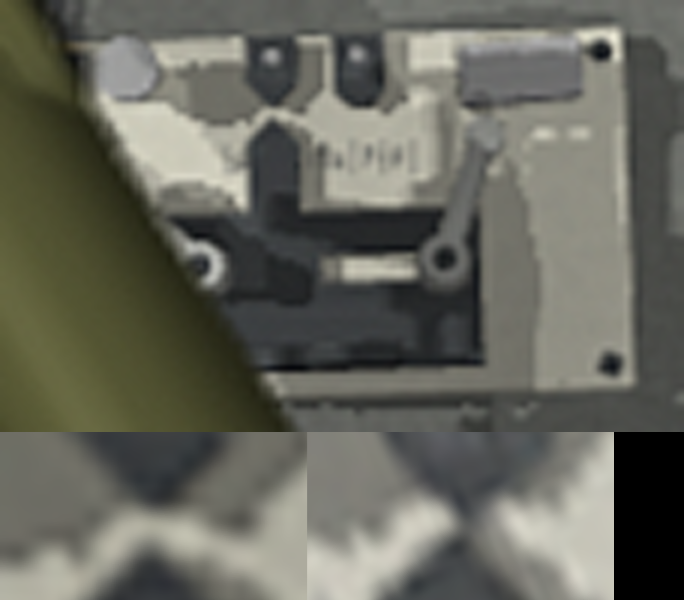

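The right lever is tight: hub (445, 258), end (487, 135), about 0.34 rad clockwise of +x. The points still line up, (273, 122) vs (274, 105) in the top view. Next, the left lever.

```bash
python3 -m inch '[[[7,-0.5,0],[0,0,0]],[[0,0,0],[0,0,0]],[[0,0,20],[0,0,0]],[[0,0,20],[0,0,0]],[[0,0,18],[0,0,0]],[[0,0,18],[0,0,0]],[[0,0,0],[0,0,0]],[[0,0,0],[0,0,0]],[[0,0,0],[0,0,0]],[[-5,0,0],[0,0,0]]]'
python3 st.py .5567 .1045 .068 91.4
python3 -m inch '[[[-5,0,0],[0,0,0]],[[-5,0,0],[0,0,0]],[[-5,0,0],[0,0,0]],[[-5,0,0],[0,0,0]],[[-5,0,0],[0,0,0]],[[-5,0,0],[0,0,0]],[[-5,0,0],[0,0,0]],[[-5,0,0],[0,0,0]],[[-5,0,0],[0,0,0]],[[0,0,0],[0,0,0]]]'
python3 st.py .5567 .1045 .068 91.4
```

```text
time: 25.4
position: [0.5557, 0.1777, 0.0707]
tool_rot: [2.191, 2.251, 0.003]
ft_force: [-0.3, 0.1, -0.0]
grip_width: 0.005
t 25.4 F [-0.3  0.1 -0. ] P [0.5557 0.1777 0.0707] w 0.005049365025874361
shift [-73.2  -1.    2.6]
turn [ 0.11 -0.05  0.16]
time: 26.4
position: [0.5585, 0.1324, 0.0711]
tool_rot: [2.192, 2.248, 0.008]
ft_force: [0.5, 3.0, 0.6]
grip_width: 0.006
t 26.4 F [0.5 3.  0.6] P [0.5585 0.1324 0.0711] w 0.005598404162189818
shift [-27.9  -2.5   3. ]
turn [ 0.27 -0.13  0.06]
```

```bash
python3 -m inch '[[[-4,-1,0],[0,0,0]],[[-4,0,1],[0,0,0]],[[-4,0,1],[0,0,0]],[[-3,0,0],[0,0,0]],[[-3,0,0],[0,0,0]],[[-3,0,0],[0,0,0]],[[-2,0,0],[0,0,0]],[[-2,0,0],[0,0,0]],[[0,0,0],[0,0,0]],[[0,0,0],[0,0,0]]]'
python3 st.py .5567 .1045 .068 91.4
python3 -m inch '[[[-1,0,0],[0,0,0]],[[-1,0,0],[0,0,0]],[[-1,0,0],[0,0,0]],[[-1,0,0],[0,0,0]],[[-1,0,0],[0,0,0]],[[-1,0,0],[0,0,0]],[[-1,0,0],[0,0,0]],[[0,0,0],[0,0,0]],[[0,0,0],[0,0,0]],[[0,0,0],[0,0,0]]]'
python3 st.py .5567 .1045 .068 91.4
```

```text
time: 27.4
position: [0.555, 0.1079, 0.0671]
tool_rot: [-2.19, -2.249, -0.0]
ft_force: [-1.2, 6.4, 1.2]
grip_width: 0.008
t 27.4 F [-1.2  6.4  1.2] P [0.555  0.1079 0.0671] w 0.0077752410517775835
shift [-3.5  1.6 -0.9]
turn [-0.09 -0.11  0.11]
time: 28.4
position: [0.5547, 0.106, 0.0673]
tool_rot: [-2.184, -2.249, -0.008]
ft_force: [-1.2, 13.9, -0.8]
grip_width: 0.003
t 28.4 F [-1.2 13.9 -0.8] P [0.5547 0.106  0.0673] w 0.003324005337181486
shift [-1.6  2.  -0.7]
turn [-0.05 -0.48  0.28]
```

```bash
python3 -m inch '[[[-1,0,0],[0,0,0]],[[-1,0,0],[0,0,0]],[[-1,0,0],[0,0,0]],[[-1,0,0],[0,0,0]],[[-1,0,0],[0,0,0]],[[0,0,0],[0,0,0]],[[0,0,0],[0,0,0]],[[0,0,0],[0,0,0]],[[0,0,0],[0,0,0]],[[0,0,0],[0,0,0]]]'
python3 st.py .5567 .1045 .068 91.4
python3 -m inch '[[[6,0,0],[0,0,0]],[[8,0,0],[0,0,0]],[[3,0,-10],[0,0,0]],[[0,0,-35],[0,0,0]],[[0,0,-32],[0,0,0]],[[30,-25,0],[0,0,0]],[[40,-30,0],[0,0,0]],[[40,-30,0],[0,0,0]],[[30,-10,0],[0,0,0]],[[0,0,0],[0,0,0]]]'
python3 meas.py 5; python3 rect.py 5; python3 fine.py 5 214 219|head -4
python3 - <<'E'
from h import *
a=crop(load('top5.npz'),203,190,114,72,6);r=cv2.imread('pics/r5.png');r=cv2.resize(r[190:400],None,fx=.8,fy=.8)
c=np.zeros((a.shape[0]+r.shape[0],a.shape[1],3),np.uint8);c[:a.shape[0]]=a;c[a.shape[0]:,:r.shape[1]]=r
cv2.imwrite('pics/q5.png',c[:600])
E
```

```text
time: 29.4
position: [0.5545, 0.1051, 0.0675]
tool_rot: [-2.179, -2.249, -0.015]
ft_force: [-1.4, 20.8, -2.3]
grip_width: 0.005
t 29.4 F [-1.4 20.8 -2.3] P [0.5545 0.1051 0.0675] w 0.0051260976900068655
shift [-0.6  2.2 -0.5]
turn [-0.02 -0.79  0.4 ]
time: 30.4
position: [0.4552, 0.2526, 0.1456]
tool_rot: [2.184, 2.257, 0.001]
ft_force: [-0.7, 0.3, 0.9]
grip_width: 0.003
95 tongue width [18.9 20.2 23.7 27.7 28.2] centre y [20.84 21.42 22.76 24.16 24.54] mean 22.74 x [61. 49.]
95 index width [-9.1 25.5 25.2 24.2 22.3 17.4] centre y [24.43 24.04 24.06 24.73 24.24 24.19] mean 24.28 x [102.  87.]
110 tongue width [20.5 21.6 25.5 31.8 31.7] centre y [20.9  21.51 22.97 23.05 23.8 ] mean 22.45 x [61. 49.]
110 index width [-5.6 27.7 27.4 27.2 29.1 24.3] centre y [24.1  24.08 24.04 24.79 26.82 26.38] mean 25.03 x [102.  87.]
```

View pics/q5.png

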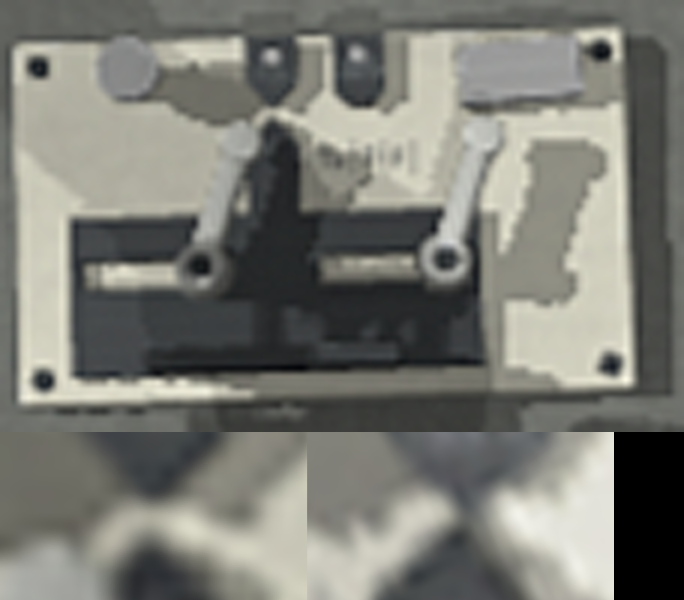

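Both levers are at their stops: left hub (200, 265) to end (241, 140), right hub (445, 260) to end (484, 135), about 0.31 rad on the image each. The tips coincide, at 150/150 and 466/462 px in the lower panels. I'll run a numeric check for drift during clamping, then hand in.

```bash
python3 prof.py 5 | sed -n '/scene tongue/,$p'
python3 - <<'E'
from h import *
for n,(u,v,w,h) in(('scene',(292,228,14,14)),('top',(212,228,16,25)),('scene',(250,185,20,25))):
    f=lambda k:np.float32(cv2.cvtColor(load(f'{n}{k}.npz')['image'],cv2.COLOR_RGB2GRAY)[v:v+h,u:u+w])
    print(n,cv2.phaseCorrelate(f(3),f(5),cv2.createHanningWindow((w,h),cv2.CV_32F)))
from bench import close_job
close_job()
E
```

```text
scene tongue 
 L [30.8 32.7 33.2 33.2 37.7 37.7 37.8 37.8 37.8 37.9 37.9 31.1 30.3 31.5
  nan  nan  nan] 
 R [17.9 17.3 14.2 14.1 13.8 13.4 13.  12.6 11.9 10.9 10.5 10.2 11.3 10.9
 10.5 10.7 11. ] 
 M [24.34 24.98 23.66 23.68 25.76 25.51 25.41 25.18 24.85 24.41 24.2  20.61
 20.79 21.18   nan   nan   nan] med 24.37
scene ((0.11418989688040693, 1.0491413412050372), 1.2138223266601562)
top ((-0.0008901730577779432, 0.4349811679774511), 1.009492325782776)
scene ((0.8858047447988522, 1.0207347064529948), 0.9852364754676819)
the job is handed in; nothing more can be done
```

The job is handed in: the bracket is on the pointed mark as closely as I could measure, and both levers are clamped. It took about 31 s of the 54 s.

- **Bracket:** I gripped it by the fence and slid it about 26 mm towards the pointed mark (the left, +y one), then nudged it back 0.5 mm. Both levers were still loose at that point.
- **Levers:** I pushed the right one and then the left one clockwise with closed fingers. At the end each met rising resistance, 19 N and 21 N, and hardly moved further.
- **Alignment:** After clamping, the two points line up within about 0.5 mm in both camera views. That is about the limit of the image resolution.
- **Lever angles:** Both arms look the same in the final top view, about 0.3 rad clockwise, which fits fully tight.
- **Collet and gauge block:** Both look unmoved in the last crop. I didn't picture the rest of the bench again, but the arm never worked near it.

**Checks that failed or disagreed:**
- The tongue's edge positions in the scene view stayed within about 0.1 mm through clamping where they could be read.
- The image-shift comparison before and after clamping showed 0.4 to 1 pixel, mostly vertical in the image. The levers' changed shadows and positions affected it, so I gave it little weight. I also ran it in the same script as the hand-in, so I couldn't act on it.
- The last top-view centre-line measurement was spoiled by the left lever lying next to the tongue.

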